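Wedge the rocking bead chest until it stands firm

TASK

The small oak bead chest rocks, because the foot under the brass-capped corner that the beech wedge points at is worn short. With the fingertips push the wedge in under that foot until it is just snug, then press firmly down on that brass corner to feel that it no longer dips (push the wedge farther if it does), and let go, leaving the chest level and standing where it stood. Only push and press: pinch or pick up nothing, and leave the things on and around the chest alone.

Things in the scene. Friction and masses are not known exactly. Their poses are not given: they have to be found in the camera images.
- chest: oak bead chest, 220 long (its x) x 164 wide (its y) x 72 high, about 1.0 kg, loose on four domed rubber feet; six drawers with brass knobs in its -y side. Origin: at table height below the worn foot's centre; z up. Covers x -18 to 202, y -18 to 146. Good feet, 14 high, at (184, 0), (184, 128), (0, 128). Base board 14 above the table. Slides if pushed sideways with over about 5 N
- worn_foot (a point): the chest's origin, at table height below the worn rubber foot. The foot's underside (dome of radius 9) is 3 to 9 above the table with the chest level: a different gap each time, not seen from above, to be found by feel. The chest rests level on the other three; about 2 N down on the corner over this foot rocks it down until the foot meets what is under it
- corner_top (a point): middle of the upper face of the brass plate over the worn foot (the plate the wedge points at; it also has brass down its sides). 74 above the table when the chest is level, straight above the chest's origin; axes as the chest's
- corner_cap: that brass plate, 40 x 40 x 2; all four corners of the chest's top have one. Origin: middle of its underside, 72 above the table
- wedge: pale beech wedge, 120 long (x) x 40 wide (y), 50 g, flat on the table before the chest's end. Thin end x = +60, 1.5 high; thick end x = -60, 16.5 high; even slope. Origin: middle of underside; z up. At first it points along the chest's x within 0.15 rad, on the worn foot's line within 12, thin end 28 to 58 short of the foot. Slides under 1 N until it meets the foot; then the push needed climbs steeply
- wedge_butt (a point): middle of the wedge's thick end face (40 wide, 16.5 high), 8 above the table; axes as the wedge's: x points from here to the thin end
- case_top: clear plastic bead case, 95 x 75 x 24, lying on top of the chest at its far end; a bystander. Origin: middle of its underside
- bead_jar: amber glass bead jar, 36 across, 48 high, standing on top of the chest; a bystander. Origin: middle of its underside
- spool_gold: spool of gold wire, 46 across, 40 high, standing on the table to one side of the wedge (about 130 from the chest's worn foot across its length); a bystander. Origin: middle of its underside
- spool_copper: spool of copper wire, 40 across, 32 high, on the table in front of the chest's drawers; a bystander. Origin: middle of its underside
- pliers_blue: pliers with blue handles, 150 x 55 x 14, lying on the table on the other side of the wedge (about 150 across from its line); a bystander. Origin: middle of its underside
- case_table: clear plastic bead case, 150 x 95 x 28, on the table at the right; a bystander. Origin: middle of its underside
- hammer: small hammer, 230 long, lying on the table at the left; a bystander
Not all that is in view belongs to the job. Several things look just like the wedge: the one meant starts farthest to the robot's left.

How it is judged:
On the way, in this order (a step that is already met when the one before it is completed fails the run):
1. the wedge's thin end has been pushed under the worn foot (x of chest in the frame of wedge between -0.05 and 0.056 m and y of chest in the frame of wedge between -0.022 and 0.022 m), for 0.1 s.
2. the fingertips press the brass corner down with more than 4 N, the wedge carries the load, and the corner stays level (2 mm below to 1.5 mm above its height of 74 mm) (contact force between the fingers and corner_cap above 4 N and contact force between wedge and chest above 1.5 N and height (world z) of corner_top between 0.072 and 0.0755 m), for 0.3 s.
At the end, for the whole second after the job is handed in: The wedge lies flat under the worn foot (foot centre 4 mm or more in from the thin end, within 22 mm of the middle line); the brass corner is level (74 mm high, -2 to +1.5), the chest within 0.02 rad of level, both at rest. Pressed with over 4 N for 0.3 s, the corner stayed so (all of step 1 and height (world z) of corner_top between 0.072 and 0.0755 m and angle between chest's own z axis and vertical below 0.02 rad and linear speed of each of chest, wedge below 0.01 m/s and height (world z) of wedge below 0.004 m); the robot touches nothing.
It fails at once if the wedge is picked up (more than 12 mm) or turned over (height (world z) of wedge above 0.012 m or angle between wedge's own z axis and vertical above 0.25 rad).
It fails at once if the wedge is pinched or rammed (more than 30 N from the fingers) (contact force between the fingers and wedge above 30 N).
It fails at once if the chest is lifted or tipped (more than 12 mm, 0.13 rad) (height (world z) of chest above 0.012 m or angle between chest's own z axis and vertical above 0.13 rad).
It fails at once if the chest is shoved out of its place (more than 12 mm) (distance of chest from where it was at the start of the episode above 0.012 m).
It fails at once if one of the other things is moved more than 30 mm (distance of any of case_top, bead_jar, spool_gold, spool_copper, pliers_blue, case_table, hammer from where it was at the start of the episode above 0.03 m).
It also fails if it takes over 45 s, if anything falls off the work surface, if the arm or the gripper's body presses on something with over 40 N, if the wrist force passes 120 N, or if a joint passes its speed limit or range.

ROBOT

A 6-joint arm with a two-finger parallel gripper is mounted at the origin on the work surface. World frame = base frame: x ahead of the robot, y to its left, z up, the work surface at z = 0. Lengths are in m, angles in rad, forces in N, time in s.
With the tool pointing down it reaches from about 0.3 to 1 m from the base axis. Payload 5.1 kg.
Tool frame: the origin (TCP) lies on the front face of the gripper's body, between the roots of the fingers; the fingertips stand 78 mm ahead of it and the grasp point (between the pads) lies 59 mm ahead of it (manip.nose_length is the distance from the TCP to the fingertips, in m); z points along the fingers, y is the line along which they close (so a half turn about z gives the same grasp; the last joint's range is limited). The gripper opens to 95 mm and grips with 3 to 60 N. Pads are 20 mm wide; open, the fingers measure 119 mm over their backs; the gripper's body (75 mm by 180 mm) begins 59 mm behind the grasp point.
Start: joints at [1.043, 0.124, 1.65, -0, 1.367, -0.083], TCP at [0.28, 0.587, 0.292] pointing down, gripper open.
Joint ranges: [-2.61, 2.61], [-1.02, 2.33], [0.03, 2.71], [-1.35, 4.49], [0.32, 2.68], [-2.91, 2.91]. Speed limits (rad/s): [2.57, 2.57, 3.14, 3.14, 3.14, 3.14].

INTERFACE

Orientations are given as a rotation vector (axis times angle).
In Python, from station import monitor, grab_frame, ticket, look_for, mark_of, manip gives the robot as it stands. The module is installed in compiled form; this text tells all that it offers.
- The arm moves only by the tool apply_moves, never from a script. Its arguments are lists of equal length, an entry for each row: "dp": the shift along the tool's x, y, z in mm, a list of three; "angular": the turn, a rotation vector about the tool's x, y, z in degrees, a list of three. A call has 1 to 5 rows; each row shifts and turns the commanded pose from where the row before left it, along the tool's axes as they then stand; what a row does not reach is not made up. A row lasts 1/10 s, in which the tool goes at most 50 mm and 8.59 degrees, less where a joint would pass 70% of its speed; a pose out of reach is approached as far as the arm can. A call is refused whole if a number of a shift passes 50 or a number of a turn 8.59, either way. A call with a gripper value outside its range is refused whole. "fingers" is the closure, from 0 (fully open) to 1 (shut), set as the call begins (left out, the last holds). The fingers move at their own pace and stop on an object; the grip force is fixed at half the most. Time passes only in rows, so rows that do not move let the fingers close. It gives the time, the measured TCP pose, the force, the opening and the grip force at its end, in the units of the state.
- monitor.sense(): the state, without advancing time (a new reading comes with each control period).
- grab_frame(name): name is "scene" or "top" or "wrist"; returns a dict with "img" (480x640x3 uint8, red, green, blue), "vfov" (degrees; the focal length in pixels is half the picture's height over the tangent of half this angle, whatever the lens; pixels are square), "cx", "cy" (the principal point, pixels), "k1" (the pictures are not rectified: a ray, as slopes to the right and down, at radius r is drawn at 1 + k1 r^2 times it, then the intrinsics apply), "R" (3x3) and "t" (3): a world point X has camera coordinates R X + t. Camera axes: x right, y down, z forward; pixel columns grow to the right and rows downward; lengths in m; the calibration is good to about 2 mm. A picture is of the moment at which its call begins. There is no depth.
- ticket.close_job(): hands the job in; it is judged then, once.
Trained networks look in the newest picture that a camera, given by its name, has taken for a name from the list of things; names that differ only in an ending like _2 or _b are one class to them, and where a whole thing is asked for, a point or a joint stands for the part that bears it (a point fixed in the world has none). Each returns a list of dicts, best first, with "p" (0 to 1); they miss things now and then, are a little off and sometimes report something else, mostly with a low value. They report only what shows in the picture. A call takes as long as a camera call. They do not tell look-alikes from the thing itself.
- look_for(camera, thing): "extent" ([left, top, width, height] in pixels, round what is visible of it).
- mark_of(camera, thing): "location" ([column, row] in pixels: a listed point, or the origin of a listed thing).
The state is a dict: "t": time; "joint_pos": joint angles; "dq": joint speeds; "joint_torque": joint torques, N m; "eef_pos": TCP position; "tool_rot": TCP orientation; "contact_force": force on the tool from outside, world axes, zero at the start; "ft_torque": the same for the moment, N m; "grip_width": opening from 0.0 (shut) to 1.0 (fully open); "grip_force": force on a finger pad.
Only numpy, scipy, OpenCV 4.12 (cv2) and the standard library are available. Lean on these libraries where they do the work, as an engineer would, in place of code of your own. Each camera call takes 0.05 s, during which the arm holds its last target. There are 200 camera calls.

## Working session

There is one attempt and no reset: what is moved stays moved. The work goes in short steps, Python scripts to look and compute and a tool call to move; the robot and the scene stay as the last step left them, time stands still between calls to the robot, and variables do not carry over. Pictures are saved under pics/ and viewed, at most 10 in all, crops included, and the job is handed in when it is done.

Besides the shell and the picture viewer there is one more tool, called as name(argument=value, ...) on one line, values as JSON. apply_moves: Moves the arm, as the interface text tells. Its arguments: {"type":"object","properties":{"dp":{"type":"array"},"angular":{"type":"array"},"fingers":{"type":"number"}},"required":["dp","angular"]}

```bash
mkdir -p pics
cat > h.py <<'E'
import numpy as np, cv2
from station import monitor, grab_frame, ticket, look_for, mark_of, manip
def ray(f,uv):
    F=240/np.tan(np.radians(f["vfov"])/2)
    d=(np.array(uv,float)-[f["cx"],f["cy"]])/F
    u=d.copy()
    for _ in range(30): u=d/(1+f["k1"]*(u@u))
    R=np.array(f["R"]);t=np.array(f["t"])
    return -R.T@t, R.T@np.array([u[0],u[1],1])
def atz(f,uv,z):
    c,d=ray(f,uv); return c+d*(z-c[2])/d[2]
def proj(f,X):
    F=240/np.tan(np.radians(f["vfov"])/2)
    p=np.array(f["R"])@np.array(X)+np.array(f["t"]); s=p[:2]/p[2]
    return s*(1+f["k1"]*(s@s))*F+[f["cx"],f["cy"]]
E
python3 - <<'E'
from h import *
for c in("top","scene"):
    f=grab_frame(c); cv2.imwrite(f"pics/{c}0.png",f["img"][:,:,::-1])
    for n,z in(("wedge",0),("wedge_butt",.008),("corner_top",.074),("worn_foot",0),("chest",0),("spool_gold",0),("pliers_blue",0),("case_top",.074),("bead_jar",.072)):
        for m in mark_of(c,n)[:5]: print(c,n,round(m["p"],2),np.round(m["location"],1),atz(f,m["location"],z).round(4))
s=monitor.sense(); print(s["t"],s["eef_pos"],s["tool_rot"],s["contact_force"],manip.nose_length)
E
```

```text
top wedge 0.85 [366.1 207. ] [ 0.6745 -0.1925  0.    ]
top wedge 0.85 [367.4 256.9] [ 0.5162 -0.1929  0.    ]
top wedge 0.84 [316.8 290.3] [ 0.4142 -0.0335  0.    ]
top wedge 0.83 [269.7 244.4] [0.5588 0.1126 0.    ]
top wedge_butt 0.87 [360.7 272.8] [ 0.4665 -0.1701  0.008 ]
top wedge_butt 0.73 [360.9 188.4] [ 0.733  -0.1767  0.008 ]
top wedge_butt 0.71 [228.9 218.3] [0.6419 0.2407 0.008 ]
top wedge_butt 0.66 [297.4 294.8] [0.4009 0.0264 0.008 ]
top corner_top 0.66 [282.6 219.3] [0.6266 0.0669 0.074 ]
top worn_foot 0.64 [289.8 218.7] [0.6396 0.0491 0.    ]
top chest 0.7 [283.4 220.2] [0.6351 0.0694 0.    ]
top spool_gold 0.59 [313.6 249.5] [ 0.5413 -0.0249  0.    ]
top pliers_blue 0.59 [229.3 218.1] [0.6438 0.2409 0.    ]
top case_top 0.84 [286.1 168.8] [0.7822 0.056  0.074 ]
top bead_jar 0.7 [259.5 183.5] [0.7379 0.1372 0.072 ]
top bead_jar 0.47 [281.2 216. ] [0.637  0.0713 0.072 ]
scene wedge 0.93 [360.1 253.9] [0.5593 0.1061 0.    ]
scene wedge 0.88 [243.6 237.6] [ 0.5253 -0.1997  0.    ]
scene wedge 0.66 [232.4 290.2] [ 0.6817 -0.2051  0.    ]
scene wedge 0.63 [310.  209.2] [ 0.
[... 280 characters left out ...]
 [373.6 237. ] [0.5101 0.1406 0.008 ]
scene corner_top 0.76 [341.9 266.4] [0.644  0.0579 0.074 ]
scene corner_top 0.74 [380.1 308.2] [0.7472 0.1449 0.074 ]
scene corner_top 0.35 [417.  289.5] [0.6958 0.2296 0.074 ]
scene corner_top 0.29 [141.4 207. ] [ 0.4954 -0.4576  0.074 ]
scene chest 0.94 [343.3 282.3] [0.6448 0.0648 0.    ]
scene spool_gold 0.68 [312.3 243. ] [ 0.5324 -0.0184  0.    ]
scene pliers_blue 0.61 [413.9 287.2] [0.6491 0.2382 0.    ]
scene case_top 0.87 [342.6 325.5] [0.7929 0.063  0.074 ]
scene bead_jar 0.72 [380.6 310.8] [0.7524 0.1461 0.072 ]
1.0 [0.27968252 0.58673388 0.29222326] [-6.92914256e-01 -3.06420364e+00  6.33068120e-05] [ 0.02364923 -0.49914352  1.3546774 ] 0.0776
```

View pics/top0.png

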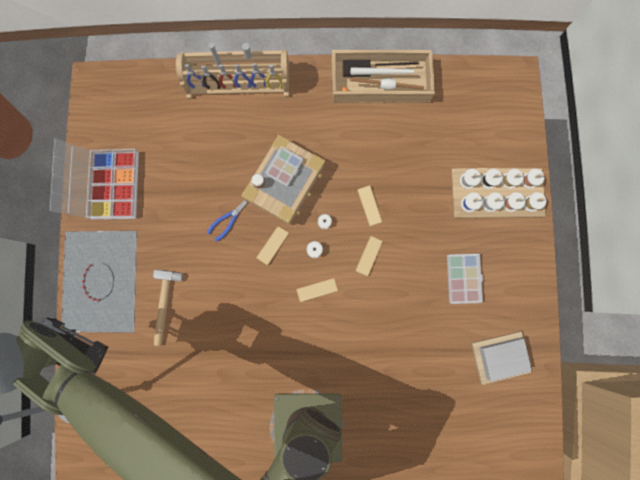

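View pics/scene0.png

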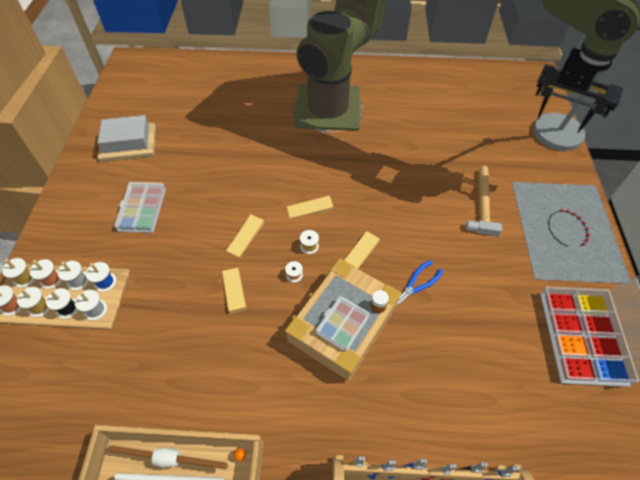

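apply_moves(dp=[[-37, -30, 0], [-37, -30, 0], [-37, -30, 0], [-37, -30, 0], [-37, -30, 0]], angular=[[0, 0, 0], [0, 0, 0], [0, 0, 0], [0, 0, 0], [0, 0, 0]], fingers=1)

```text
t: 1.5
eef_pos: [0.3826, 0.3701, 0.2925]
tool_rot: [0.692, 3.064, 0.001]
contact_force: [-0.2, 0.8, 0.3]
grip_width: 0.64
grip_force: 0.0
```

apply_moves(dp=[[-37, -30, 0], [-37, -30, 0], [-37, -30, 0], [-37, -30, 0], [-30, -25, 0]], angular=[[0, 0, 0], [0, 0, 0], [0, 0, 0], [0, 0, 0], [0, 0, 0]])

```text
t: 2.0
eef_pos: [0.4811, 0.162, 0.2926]
tool_rot: [0.694, 3.063, 0.0]
contact_force: [-0.9, 0.3, -0.3]
grip_width: 0.215
grip_force: 0.0
```

apply_moves(dp=[[0, 0, 0], [0, 0, 0], [0, 0, 0]], angular=[[0, 0, 0], [0, 0, 0], [0, 0, 0]])

```text
t: 2.3
eef_pos: [0.4801, 0.1649, 0.2922]
tool_rot: [-0.692, -3.064, -0.0]
contact_force: [-0.9, 0.2, 0.1]
grip_width: 0.012
grip_force: 0.0
```

Run:
```python
from h import *
f=grab_frame("wrist"); cv2.imwrite("pics/w1.png",f["img"][:,:,::-1])
for n,z in(("wedge",0),("wedge_butt",.008),("corner_top",.074),("bead_jar",.072),("spool_gold",0)):
    for m in mark_of("wrist",n)[:4]: print(n,round(m["p"],2),np.round(m["location"],1),atz(f,m["location"],z).round(4))
s=monitor.sense(); print(s["t"],s["eef_pos"],s["tool_rot"],s["contact_force"],s["grip_width"])
```

```text
wedge 0.87 [ 90.3 357.5] [ 0.5254 -0.1963 -0.    ]
wedge 0.73 [146.3 236. ] [ 0.4211 -0.0374  0.    ]
wedge_butt 0.61 [315.8 241.9] [0.5089 0.1367 0.008 ]
wedge_butt 0.56 [179.6 198.4] [0.4012 0.0241 0.008 ]
spool_gold 0.76 [204.4 319.2] [ 0.5404 -0.029   0.    ]
2.6 [0.48014846 0.16502272 0.2922343 ] [-6.90582336e-01 -3.06472473e+00 -2.78177853e-05] [ 0.45716374  0.89047736 -0.34221442] 0.0029195795856924124
```

View pics/w1.png

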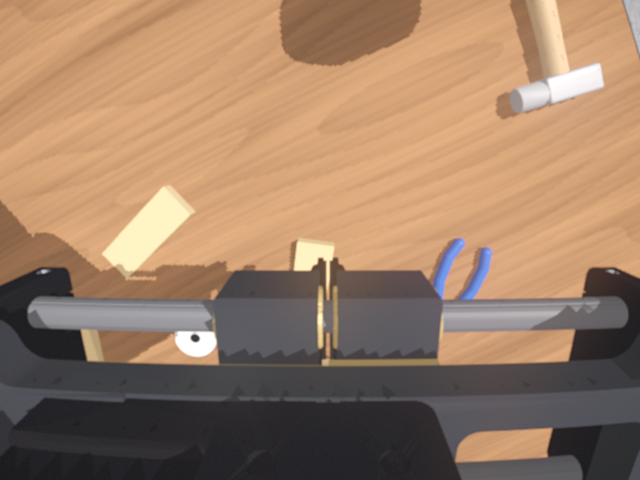

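Run:
```python
from h import *
from itertools import product
import pickle
fs={c:grab_frame(c) for c in("top","scene")}
for c in fs: fs[c]["img"]=cv2.imread(f"pics/{c}0.png")[:,:,::-1].copy()
pickle.dump(fs,open("fs.pkl","wb"))
def pose(x,y,a,P): P=np.array(P,float);c,s=np.cos(a),np.sin(a);return np.c_[x+c*P[:,0]-s*P[:,1],y+s*P[:,0]+c*P[:,1],P[:,2]]
w=pose(.5593,.1085,-.54,[(.06,-.02,.0015),(.06,.02,.0015),(-.06,.02,.0165),(-.06,-.02,.0165)])
ch=pose(.640,.062,-.53,[(-.018,-.018,.073),(.202,-.018,.073),(.202,.146,.073),(-.018,.146,.073)])
out=[]
for c,(x0,y0,x1,y1),k in(("top",(235,130,335,270),4),("scene",(280,225,410,385),4)):
    im=fs[c]["img"][:,:,::-1].copy()[y0:y1,x0:x1]; im=cv2.resize(im,None,fx=k,fy=k,interpolation=cv2.INTER_CUBIC)
    for P,col in((w,(0,0,255)),(ch,(255,0,0))):
        q=np.array([(proj(fs[c],X)-[x0,y0]+.5)*k for X in P]); print(c,(q/k+[x0,y0]).round(1).tolist())
        cv2.polylines(im,[q.astype(np.int32)],True,col,1)
    out.append(im[:560])
h=max(i.shape[0] for i in out); out=[cv2.copyMakeBorder(i,0,h-i.shape[0],0,0,0) for i in out]
o=np.hstack(out)[:, :]; print(o.shape); cv2.imwrite("pics/ov.png",cv2.resize(o,None,fx=min(1,800/o.shape[1]),fy=min(1,800/o.shape[1]),interpolation=cv2.INTER_AREA))
```

```text
top [[286.7, 231.5], [275.8, 225.1], [255.5, 257.6], [266.6, 264.1]]
top [[286.9, 223.5], [323.2, 161.6], [276.9, 136.1], [240.2, 197.0]]
scene [[342.5, 267.0], [356.1, 274.7], [380.6, 238.4], [367.3, 231.4]]
scene [[341.7, 256.7], [287.9, 328.7], [353.2, 369.8], [403.1, 290.5]]
(560, 920, 3)
```

View pics/ov.png

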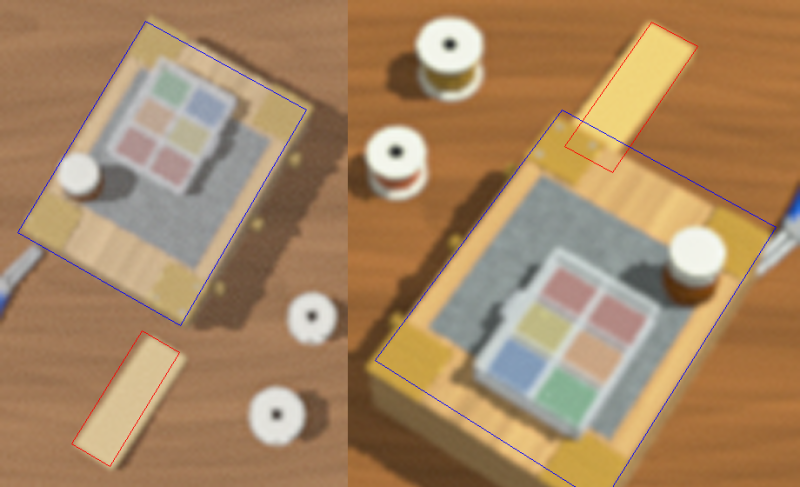

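apply_moves(dp=[[-10, -9, 0], [0, 0, 50], [0, 0, 50], [0, 0, 50], [0, 0, 40]], angular=[[0, 0, 4.9], [0, 0, 0], [0, 0, 0], [0, 0, 0], [0, 0, 0]])

```text
t: 3.2
eef_pos: [0.4844, 0.1517, 0.0995]
tool_rot: [-0.823, -3.03, 0.001]
contact_force: [-0.2, -0.0, 0.1]
grip_width: 0.005
grip_force: 0.0
```

apply_moves(dp=[[0, 0, 10], [0, 0, 6], [0, 0, 0], [0, 0, 0]], angular=[[0, 0, 0], [0, 0, 0], [0, 0, 0], [0, 0, 0]])

```text
t: 3.6
eef_pos: [0.4874, 0.1522, 0.0888]
tool_rot: [0.822, 3.028, 0.003]
contact_force: [1.0, 0.7, 0.1]
grip_width: 0.005
grip_force: 0.0
```

Run:
```python
from h import *
from scipy.spatial.transform import Rotation as Ro
s=monitor.sense(); print(s["t"],s["eef_pos"],Ro.from_rotvec(s["tool_rot"]).as_matrix().round(3),s["contact_force"])
f=grab_frame("wrist"); 
for m in mark_of("wrist","wedge_butt")[:3]: print(m["p"],m["location"],atz(f,m["location"],.008))
cv2.imwrite("pics/w2.png",f["img"][:,:,::-1])
f=grab_frame("scene");cv2.imwrite("pics/s2.png",cv2.resize(f["img"][180:380,260:480,::-1],None,fx=3,fy=3))
```

```text
3.6 [0.48740165 0.15224624 0.08878125] [[-0.863  0.506  0.004]
 [ 0.506  0.863  0.001]
 [-0.003  0.003 -1.   ]] [0.99018847 0.74697453 0.13045163]
0.86 [45.1, 259.3] [0.40296484 0.0237801  0.008     ]
```

View pics/s2.png

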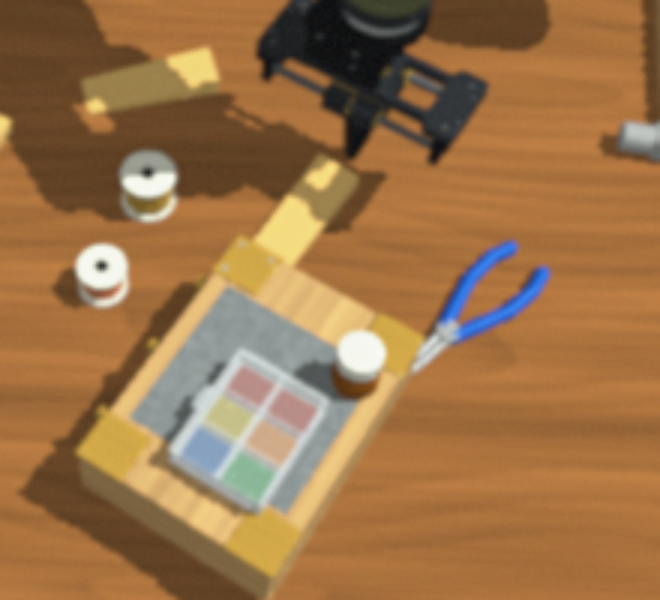

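apply_moves(dp=[[0, 0, 3], [-8, 0, 0], [-8, 0, 0], [-8, 0, 0], [-8, 0, 0]], angular=[[0, 0, 0], [0, 0, 0], [0, 0, 0], [0, 0, 0], [0, 0, 0]])

```text
t: 4.25
eef_pos: [0.514, 0.1352, 0.0833]
tool_rot: [-0.824, -3.032, -0.0]
contact_force: [0.0, 0.0, 0.4]
grip_width: 0.004
grip_force: 0.3
```

apply_moves(dp=[[-5, 0, 0], [-5, 0, 0], [-3, 0, 0], [0, 0, 0], [0, 0, 0]], angular=[[0, 0, 0], [0, 0, 0], [0, 0, 0], [0, 0, 0], [0, 0, 0]])

```text
t: 4.75
eef_pos: [0.5244, 0.1291, 0.0832]
tool_rot: [-0.823, -3.032, 0.0]
contact_force: [0.2, -0.3, 0.6]
grip_width: 0.005
grip_force: 0.0
```

```bash
cat > st.py <<'E'
from h import *
d=np.array([.863,-.506]);n=np.array([.506,.863])
foot=np.array([.640,.061])
def st():
    s=monitor.sense();p=np.array(s["eef_pos"]);F=np.array(s["contact_force"])
    print("t",s["t"],"tcp->foot along/lat mm",((foot-p[:2])@d*1e3).round(1),((p[:2]-foot)@n*1e3).round(1),"z",p[2].round(4),"F back/lat/z",round(-F[:2]@d,2),round(F[:2]@n,2),round(F[2],2))
if __name__=="__main__": st()
E
python3 - <<'E'
from st import *
st()
f=grab_frame("scene");cv2.imwrite("pics/s3.png",cv2.resize(f["img"][180:380,260:480,::-1],None,fx=3,fy=3))
E
```

```text
t 4.75 tcp->foot along/lat mm 134.2 0.2 z 0.0832 F back/lat/z -0.33 -0.16 0.55
```

View pics/s3.png

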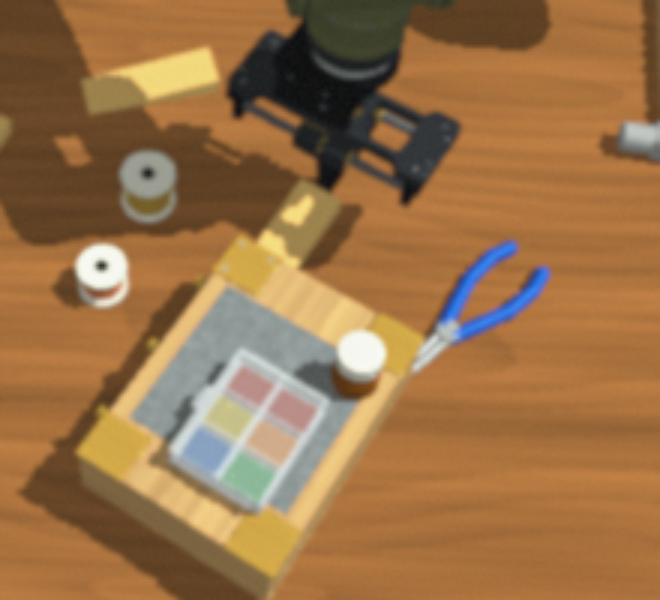

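apply_moves(dp=[[-5, 0, 0], [-5, 0, 0], [-3, 0, 0], [-3, 0, 0], [0, 0, 0]], angular=[[0, 0, 0], [0, 0, 0], [0, 0, 0], [0, 0, 0], [0, 0, 0]])

```text
t: 5.3
eef_pos: [0.5387, 0.1207, 0.0834]
tool_rot: [0.824, 3.031, 0.0]
contact_force: [0.0, -0.4, 1.1]
grip_width: 0.005
grip_force: 0.0
```

apply_moves(dp=[[-2, 0, 0], [-2, 0, 0], [-2, 0, 0], [0, 0, 0]], angular=[[0, 0, 0], [0, 0, 0], [0, 0, 0], [0, 0, 0]])

```text
t: 5.7
eef_pos: [0.5436, 0.1178, 0.0833]
tool_rot: [0.823, 3.031, 0.0]
contact_force: [0.5, 0.4, -0.2]
grip_width: 0.005
grip_force: 0.0
```

```bash
python3 st.py
```

```text
t 5.7 tcp->foot along/lat mm 111.9 0.3 z 0.0833 F back/lat/z -0.23 0.55 -0.23
```

apply_moves(dp=[[-2, 0, 0], [-2, 0, 0], [-2, 0, 0], [0, 0, 0]], angular=[[0, 0, 0], [0, 0, 0], [0, 0, 0], [0, 0, 0]])

```text
t: 6.1
eef_pos: [0.5489, 0.1147, 0.0833]
tool_rot: [0.823, 3.031, 0.0]
contact_force: [0.2, 0.5, -0.1]
grip_width: 0.004
grip_force: 0.0
```

```bash
python3 st.py
```

```text
t 6.1 tcp->foot along/lat mm 105.8 0.3 z 0.0833 F back/lat/z 0.11 0.53 -0.12
```

apply_moves(dp=[[-2, 0, 0], [-2, 0, 0], [-2, 0, 0], [0, 0, 0]], angular=[[0, 0, 0], [0, 0, 0], [0, 0, 0], [0, 0, 0]])

```text
t: 6.5
eef_pos: [0.5541, 0.1117, 0.0833]
tool_rot: [0.823, 3.031, 0.0]
contact_force: [-0.0, -0.2, -0.4]
grip_width: 0.002
grip_force: 0.0
```

```bash
python3 st.py
```

```text
t 6.5 tcp->foot along/lat mm 99.8 0.3 z 0.0833 F back/lat/z -0.06 -0.14 -0.4
```

apply_moves(dp=[[-2, 0, 0], [-2, 0, 0], [0, 0, 0], [0, 0, 0]], angular=[[0, 0, 0], [0, 0, 0], [0, 0, 0], [0, 0, 0]])

```text
t: 6.9
eef_pos: [0.5573, 0.1098, 0.0833]
tool_rot: [0.823, 3.032, 0.0]
contact_force: [0.6, -0.2, -0.4]
grip_width: 0.004
grip_force: 0.0
```

```bash
python3 st.py
```

```text
t 6.9 tcp->foot along/lat mm 96.0 0.3 z 0.0833 F back/lat/z -0.64 0.13 -0.4
```

apply_moves(dp=[[-2, 0, 0], [-2, 0, 0], [0, 0, 0], [0, 0, 0]], angular=[[0, 0, 0], [0, 0, 0], [0, 0, 0], [0, 0, 0]])

```text
t: 7.3
eef_pos: [0.5601, 0.1081, 0.0832]
tool_rot: [-0.823, -3.03, -0.0]
contact_force: [-4.2, 2.3, 3.2]
grip_width: 0.006
grip_force: 2.5
```

```bash
python3 st.py
```

```text
t 7.3 tcp->foot along/lat mm 92.8 0.2 z 0.0832 F back/lat/z 4.74 -0.17 3.16
```

apply_moves(dp=[[3, 0, 0], [15, 0, 0], [0, 0, -40], [0, 0, -45], [0, 0, -10]], angular=[[0, 0, 0], [0, 0, 0], [0, 0, 0], [0, 0, 0], [0, 0, 0]])

```text
t: 7.8
eef_pos: [0.5474, 0.1176, 0.1842]
tool_rot: [0.82, 3.023, 0.006]
contact_force: [0.2, -0.1, 1.6]
grip_width: 0.005
grip_force: 0.0
```

Run:
```python
from st import *
st()
for c in("scene","top"):
    f=grab_frame(c);cv2.imwrite(f"pics/{c}4.png",cv2.resize(f["img"][180:380,260:480,::-1],None,fx=3,fy=3))
    for n in("corner_top","case_top","bead_jar"):
        for m in mark_of(c,n)[:2]: print(c,n,m["p"],atz(f,m["location"],.074).round(4))
```

```text
t 7.8 tcp->foot along/lat mm 108.6 2.0 z 0.1842 F back/lat/z -0.21 -0.01 1.62
scene corner_top 0.72 [0.6469 0.0601 0.074 ]
scene corner_top 0.37 [0.61   0.0952 0.074 ]
scene case_top 0.91 [0.7904 0.0616 0.074 ]
scene bead_jar 0.7 [0.7471 0.142  0.074 ]
scene bead_jar 0.52 [ 0.6806 -0.0519  0.074 ]
top corner_top 0.6 [0.6302 0.0585 0.074 ]
top case_top 0.55 [0.79   0.0521 0.074 ]
top bead_jar 0.64 [0.733  0.1358 0.074 ]
top bead_jar 0.37 [0.6467 0.0696 0.074 ]
```

View pics/scene4.png

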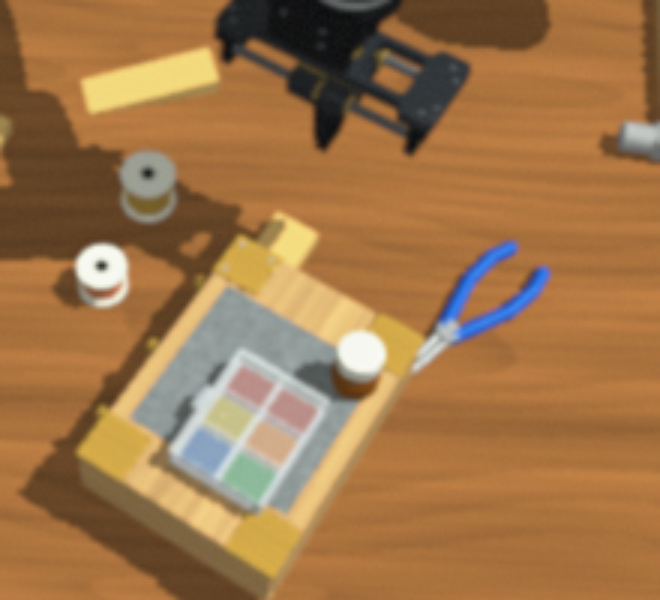

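apply_moves(dp=[[-40, 0, 0], [-40, 0, 0], [-28, 0, 0], [0, 0, 0], [0, 0, 0]], angular=[[0, 0, 0], [0, 0, 0], [0, 0, 0], [0, 0, 0], [0, 0, 0]])

```text
t: 8.7
eef_pos: [0.6378, 0.0621, 0.1767]
tool_rot: [-0.824, -3.029, 0.001]
contact_force: [0.3, -0.0, 0.4]
grip_width: 0.005
grip_force: 0.0
```

```bash
python3 st.py
```

```text
t 8.7 tcp->foot along/lat mm 2.5 -0.2 z 0.1767 F back/lat/z -0.28 0.13 0.35
```

apply_moves(dp=[[-1, 0, 10], [-1, 0, 8], [0, 0, 3], [0, 0, 0], [0, 0, 0]], angular=[[0, 0, 0], [0, 0, 0], [0, 0, 0], [0, 0, 0], [0, 0, 0]])

```text
t: 9.2
eef_pos: [0.6398, 0.0615, 0.1572]
tool_rot: [-0.823, -3.032, 0.0]
contact_force: [0.6, -0.1, -0.1]
grip_width: 0.005
grip_force: 0.0
```

apply_moves(dp=[[0, 0, 2], [0, 0, 1], [0, 0, 1], [0, 0, 0]], angular=[[0, 0, 0], [0, 0, 0], [0, 0, 0], [0, 0, 0]])

```text
t: 9.6
eef_pos: [0.64, 0.0612, 0.1532]
tool_rot: [-0.823, -3.032, 0.0]
contact_force: [0.6, 0.0, 0.1]
grip_width: 0.008
grip_force: 0.0
```

```bash
python3 st.py
```

```text
t 9.6 tcp->foot along/lat mm 0.1 0.2 z 0.1532 F back/lat/z -0.5 0.31 0.09
```

apply_moves(dp=[[0, 0, 1], [0, 0, 0.5], [0, 0, 0.5], [0, 0, 0]], angular=[[0, 0, 0], [0, 0, 0], [0, 0, 0], [0, 0, 0]])

```text
t: 10.0
eef_pos: [0.64, 0.0613, 0.1516]
tool_rot: [-0.823, -3.032, 0.0]
contact_force: [-0.7, -0.3, 1.7]
grip_width: 0.007
grip_force: 1.1
```

```bash
python3 st.py
```

```text
t 10.0 tcp->foot along/lat mm 0.1 0.2 z 0.1516 F back/lat/z 0.45 -0.56 1.72
```

apply_moves(dp=[[0, 0, 0.5], [0, 0, 0.5], [0, 0, 0], [0, 0, 0]], angular=[[0, 0, 0], [0, 0, 0], [0, 0, 0], [0, 0, 0]])

```text
t: 10.4
eef_pos: [0.6401, 0.0612, 0.1515]
tool_rot: [-0.823, -3.032, 0.0]
contact_force: [-4.4, -1.0, 6.7]
grip_width: 0.009
grip_force: 3.4
```

```bash
python3 st.py
```

```text
t 10.4 tcp->foot along/lat mm 0.1 0.2 z 0.1515 F back/lat/z 3.35 -3.08 6.65
```

apply_moves(dp=[[0, 0, 0.3], [0, 0, 0], [0, 0, 0], [0, 0, 0], [0, 0, 0]], angular=[[0, 0, 0], [0, 0, 0], [0, 0, 0], [0, 0, 0], [0, 0, 0]])

```text
t: 10.9
eef_pos: [0.6401, 0.0612, 0.1515]
tool_rot: [-0.823, -3.032, 0.0]
contact_force: [-5.1, -0.8, 8.8]
grip_width: 0.002
grip_force: 4.0
```

```bash
python3 st.py
```

```text
t 10.9 tcp->foot along/lat mm 0.1 0.2 z 0.1515 F back/lat/z 4.02 -3.26 8.82
```

apply_moves(dp=[[0, 0, -2], [0, 0, -10], [0, 0, -40], [0, 0, -40], [0, 0, 0]], angular=[[0, 0, 0], [0, 0, 0], [0, 0, 0], [0, 0, 0], [0, 0, 0]])

```text
t: 11.4
eef_pos: [0.6433, 0.0614, 0.2503]
tool_rot: [0.82, 3.02, 0.006]
contact_force: [0.2, 0.3, 0.2]
grip_width: 0.005
grip_force: 0.0
```

apply_moves(dp=[[40, 0, 0], [45, 0, 0], [40, 0, 0], [0, 0, 0], [0, 0, 0]], angular=[[0, 0, 0], [0, 0, 0], [0, 0, 0], [0, 0, 0], [0, 0, 0]])

```text
t: 11.9
eef_pos: [0.5319, 0.1248, 0.2421]
tool_rot: [0.821, 3.031, 0.0]
contact_force: [-0.5, 0.8, 0.3]
grip_width: 0.002
grip_force: 0.0
```

Run:
```python
from st import *
st()
f=grab_frame("scene");cv2.imwrite(f"pics/s5.png",cv2.resize(f["img"][180:380,260:480,::-1],None,fx=3,fy=3))
```

```text
t 11.9 tcp->foot along/lat mm 125.6 0.4 z 0.2421 F back/lat/z 0.81 0.46 0.29
```

View pics/s5.png

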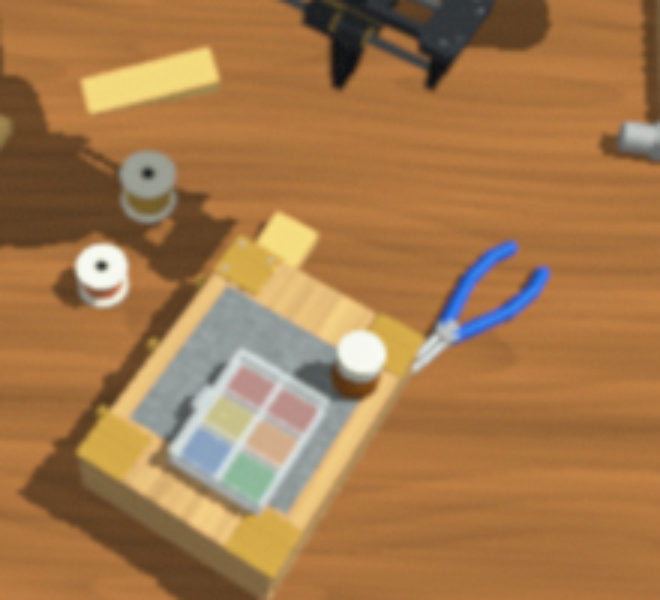

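The picture shows the chest where it stood and the wedge still under the brass corner, with its butt at about (290, 225) in the crop. The gripper is clear of everything.

```bash
python3 -c "
from h import *
print(ticket.close_job())"
```

```text
the job is handed in; nothing more can be done
None
```

I pushed the wedge in until it met the worn foot (about 4.7 N), pressed the brass corner with about 8.8 N without it dipping, then backed the arm clear and handed the job in; no verdict came back.

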